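# Restock the print-mounting caddy

### The job

Put the print-mounting kit back in its wooden caddy: the loupe upright in the round well, the eraser flat in the short rectangular pocket, the full roll of tape down over the peg, and the bone folder (the flat creasing tool) in the long groove, each fully home in its own insert. Leave the pen and the empty tape core where they lie; they do not belong in the caddy.

Things in the scene. Friction and masses are not known exactly. Their poses are not given: they have to be found in the camera images.
- loupe: Stand loupe: clear cup with a black ring on top, round, 46 mm across at the ring, 42 mm across the cup, 44 mm high, standing upright. Origin: centre of its underside; z up. The ring covers the top 14 mm; grasp round it.
- eraser: White eraser in a blue card sleeve lying flat, 22 mm (its x) by 45 mm (its y) by 12 mm high. Origin: centre of its underside.
- tape_roll: Full roll of clear tape lying flat, 55 mm across, 20 mm high, with a round core hole 25 mm wide through it. Origin: centre of its underside; z is the roll's axis.
- bone_folder: Bone folder lying flat: smooth bone-coloured strip with rounded ends, 159 mm long along its y, 22 mm wide along its x, 8 mm thick. Origin: centre of its underside.
- pen: Look-alike that stays where it is: slim white ballpoint pen with red ends lying down, 145 mm long along its y, 11 mm wide, 9 mm high. Origin: under its middle.
- empty_core: Look-alike that stays where it is: bare cardboard tape core standing on end, 33 mm across, 25 mm hole, 19 mm high. Origin: centre of its underside.
- loupe_insert: Wooden insert, 184 mm (its x) by 70 mm (its y) by 18 mm high. The four inserts lie side by side along their y, 71 mm apart, in any order, in a fixed caddy (outside 301 x 202 mm, rim 24 mm above the table). Origin: centre of the underside, z up, 4 mm above the table. In its centre a round felt-lined well, 52 mm wide, its floor 8 mm and its rim 18 mm above the origin.
- eraser_insert: Insert in the same caddy, 184 mm (its x) by 70 mm (its y) by 14 mm high, with a felt-lined rectangular pocket in its centre, 53 mm along x by 30 mm along y, its floor 8 mm and its rim 14 mm above the origin (centre of the underside).
- spool_insert: Insert in the same caddy, a flat board 184 (x) by 70 (y) by 8 mm high with a round wooden peg standing in its centre on a dark felt disc, 15 mm thick, rounded on top, its tip 29 mm above the origin (centre of the underside). A roll fully home lies on the board, 8 mm above the origin.
- folder_insert: Insert in the same caddy, 184 mm (its x) by 70 mm (its y), with a felt-lined centred groove along its x, 170 mm long and 28 mm wide, floor 8 mm above the origin (centre of the underside). The groove's walls stand 15 mm above the origin and are cut away over the middle 70 mm, right across the insert down to the floor, to give fingers room.
Things that resemble listed ones, but are neither listed nor needed, are in the scene too. Several things look just like the eraser: the one meant starts farthest to the robot's left.

How it is judged:
At the end, for the whole second after the job is handed in: Loupe upright in its well, eraser flat in its pocket, roll flat round the peg, bone folder flat in the groove and along it (0.12 rad), each down on its floor and within 10 mm (folder 12 mm) of its insert's centre, all at rest; pen and empty core within 25 mm of where they lay (horizontal distance between loupe and loupe_insert below 0.01 m and z of loupe in the frame of loupe_insert below 0.012 m and angle between each of loupe, eraser, tape_roll, bone_folder's own z axis and vertical below 0.15 rad and horizontal distance between eraser and eraser_insert below 0.01 m and z of eraser in the frame of eraser_insert below 0.011 m and horizontal distance between tape_roll and spool_insert below 0.01 m and z of tape_roll in the frame of spool_insert below 0.012 m and horizontal distance between bone_folder and folder_insert below 0.012 m and z of bone_folder in the frame of folder_insert below 0.012 m and angle between the y axis of bone_folder and the x axis of folder_insert, either way round below 0.12 rad and linear speed of each of loupe, eraser, tape_roll, bone_folder below 0.02 m/s and distance of each of pen, empty_core from where it was at the start of the episode below 0.025 m); the robot touches nothing.
It fails at once if the pen was moved (distance of pen from where it was at the start of the episode above 0.025 m).
It fails at once if the empty core was moved (distance of empty_core from where it was at the start of the episode above 0.025 m).
It also fails if it takes over 93 s, if anything falls off the work surface, if the arm or the gripper's body presses on something with over 40 N, if the wrist force passes 120 N, or if a joint passes its speed limit or range.

### The arm

A 6-joint arm with a two-finger parallel gripper is mounted at the origin on a cart in front of the work surface, level with it; the furniture and walls round the work are solid. World frame = base frame: x ahead of the robot, y to its left, z up, the work surface at z = 0. Lengths are in m, angles in rad, forces in N, time in s.
With the tool pointing down it reaches from about 0.3 to 0.875 m from the base axis. Payload 6.4 kg.
Tool frame: the origin (TCP) lies at the very end of the fingers, on their centre line; the grasp point (between the pads) lies 19 mm behind it; z points along the fingers, y is the line along which they close (so a half turn about z gives the same grasp; the last joint's range is limited). The gripper opens to 85 mm and grips with 20 to 120 N. Pads are 22 mm wide; open, the fingers measure 114 mm over their backs; the gripper's body (76 mm by 85 mm) begins 54 mm behind the grasp point. The pads swing forward as they close: fully open they stand 13 mm farther back than shut.
Start: joints at [-1.556, 0.181, 1.607, -0, 1.354, -0.206], TCP at [0.126, -0.561, 0.231] pointing down, gripper open.
Joint ranges: [-2.99, 2.99], [-0.89, 2.07], [0.3, 2.58], [-1.14, 4.28], [0, 2.63], [-3.12, 3.12]. Speed limits (rad/s): [2.57, 2.57, 3.01, 3.14, 3.14, 3.14].

### API

Orientations are given as a unit quaternion [w, x, y, z].
In Python, from bench import * gives the robot as it stands. The module is installed in compiled form; this text tells all that it offers.
- The arm moves only by the tool arm_command, never from a script. Its arguments are lists of equal length, an entry for each row: "dp": the shift along the tool's x, y, z in units of 0.25 m (1.0 is 0.25 m), a list of three; "turn": the turn, a rotation vector about the tool's x, y, z in units of 30 degrees (1.0 is 30 degrees), a list of three; "jaw": the opening, from 0 (shut) to 1 (fully open). A call has 1 to 5 rows; each row is the pose to reach, as a shift and turn from the pose commanded when the call began, along the tool's axes at that moment; what a row does not reach only later rows make up. A row lasts 1/8 s, in which the tool goes at most 62.5 mm and 10.7 degrees, less where a joint would pass 70% of its speed; a pose out of reach is approached as far as the arm can. A call with a number of a shift or a turn outside -1 to 1 is refused whole. A call with a gripper value outside its range is refused whole. The fingers move at their own pace and stop on an object; the grip force is fixed at half the most. Time passes only in rows, so rows that repeat a pose let the fingers close. It gives the time, the measured TCP pose, the force, the opening and the grip force at its end, in the units of the state.
- get_obs(): the state, without advancing time (a new reading comes with each control period).
- camera(name): name is "scene" or "top" or "wrist"; returns the picture (400x640x3 uint8, blue, green, red); there is no depth.
- get_calibration(name): a dict with "camera_matrix" (3x3 intrinsics, pixels), "R" (3x3) and "t" (3): a world point X has camera coordinates R X + t; the wrist camera has in their place "mount" (4x4, takes a point from camera to tool coordinates, whose origin is the TCP and whose axes are the flange's). Camera axes: x right, y down, z forward; pixel columns grow to the right and rows downward; lengths in m; the calibration is good to about 2 mm. A picture is of the moment at which its call begins: read the wrist's pose just before it. get_calibration takes no time and is no camera call.
- hand_in(): hands the job in; it is judged then, once.
The state is a dict: "time_s": time; "q": joint angles; "dq": joint speeds; "joint_efforts": joint torques, N m; "eef_pos": TCP position; "eef_rot": TCP orientation; "wrist_force": force on the tool from outside, world axes, zero at the start; "torque": the same for the moment, N m; "opening": opening from 0.0 (shut) to 1.0 (fully open); "grasp_force": force on a finger pad.
Only numpy, scipy, OpenCV 4.12 (cv2) and the standard library are available. Lean on these libraries where they do the work, as an engineer would, in place of code of your own. Each camera call takes 0.05 s, during which the arm holds its last target. There are 200 camera calls.

## Working session

There is one attempt and no reset: what is moved stays moved. The work goes in short steps, Python scripts to look and compute and a tool call to move; the robot and the scene stay as the last step left them, time stands still between calls to the robot, and variables do not carry over. Pictures are saved under pics/ and viewed, at most 18 in all, crops included, and the job is handed in when it is done.

Besides the shell and the picture viewer there is one more tool, called after "Emit:" as name(argument=value, ...), one argument or row to a line, values as JSON. arm_command: Moves the arm, as the interface text tells. Its arguments: {"type":"object","properties":{"dp":{"type":"array"},"turn":{"type":"array"},"jaw":{"type":"array"}},"required":["dp","turn","jaw"]}

```bash
mkdir -p pics
python3 - <<'E'
from bench import *
import cv2
o=get_obs();print({k:o[k] for k in('time_s','eef_pos','eef_rot','opening')})
for n in('scene','top'):
    cv2.imwrite(f'pics/{n}0.png',camera(n));c=get_calibration(n);print(n,c['camera_matrix'],c['R'],c['t'])
print(get_calibration('wrist'))
E
```

```text
{'time_s': 0.0, 'eef_pos': array([ 0.12595851, -0.56045616,  0.23037225]), 'eef_rot': array([-8.91175812e-04,  9.93911678e-01,  1.10176104e-01,  8.63177780e-05]), 'opening': 1.0024809318834522}
scene [[498.40893955   0.         321.29437157]
 [  0.         498.40893955 201.70131629]
 [  0.           0.           1.        ]] [[-0.52921318 -0.8482863  -0.01854077]
 [-0.43156413  0.28792157 -0.85489974]
 [ 0.73053803 -0.44442268 -0.51846183]] [0.3119568  0.24581864 0.77742702]
top [[376.90563377   0.         316.44777183]
 [  0.         376.90563377 194.03721333]
 [  0.           0.           1.        ]] [[-0.01500672 -0.99904869 -0.04094525]
 [-0.98237158  0.02236274 -0.18559629]
 [ 0.18633537  0.03743826 -0.98177263]] [0.06051116 0.51471128 0.80866412]
{'camera_matrix': array([[316.64105101,   0.        , 324.75119088],
       [  0.        , 316.64105101, 200.3980945 ],
       [  0.        ,   0.        ,   1.        ]]), 'mount': array([[ 1.19074796e-03, -9.57890588e-01, -2.87130987e-01,
         7.19927664e-02],
       [ 9.99999114e-01,  1.31128109e-03, -2.27481221e-04,
         1.69209152e-03],
       [ 5.94411554e-04, -2.87130462e-01,  9.57891301e-01,
        -1.42353064e-01],
       [ 0.00000000e+00,  0.00000000e+00,  0.00000000e+00,
         1.00000000e+00]])}
```

View pics/top0.png

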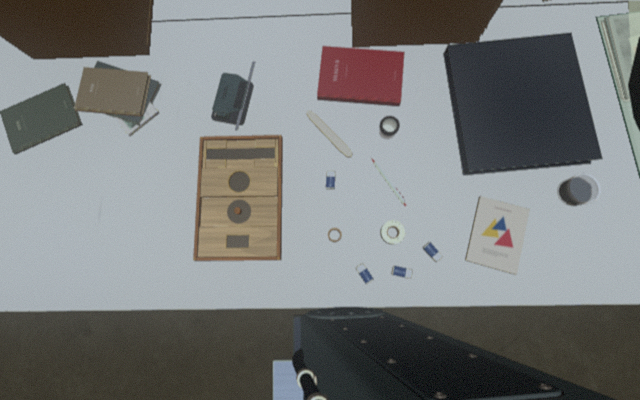

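View pics/scene0.png

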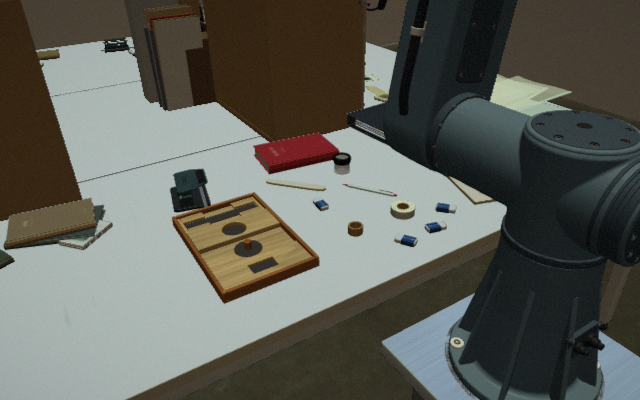

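The top view shows the caddy at left (x 195–282, y 136–260 px). From far to near, its inserts are the groove (row 153), the well (181), the peg (211) and the pocket (241). The loose things are the folder (330,133), loupe (389,126), target eraser (331,180), roll (392,232), core (335,235) and pen (373,160)–(406,206).

```bash
cat > h.py <<'E'
from bench import *
import cv2, numpy as np
from scipy.spatial.transform import Rotation as Ro
def tool():
    o=get_obs(); q=o['eef_rot']; return np.array(o['eef_pos']),Ro.from_quat([q[1],q[2],q[3],q[0]]).as_matrix()
def ray(name,uv,z,pose=None):
    c=get_calibration(name); uv=np.array(uv,float).reshape(-1,2)
    d=np.c_[uv,np.ones(len(uv))]@np.linalg.inv(c['camera_matrix']).T
    if name=='wrist':
        p,R=pose; M=c['mount']; d=d@(R@M[:3,:3]).T; C=p+R@M[:3,3]
    else: d=d@c['R']; C=-c['R'].T@c['t']
    return C+d*((z-C[2])/d[:,2])[:,None]
def proj(X,pose):
    c=get_calibration('wrist');p,R=pose;M=c['mount']
    x=c['camera_matrix']@(M[:3,:3].T@(R.T@(np.array(X)-p)-M[:3,3])); return x[:2]/x[2]
def rect(name,cnt,z,pose=None):   # metric min-area rectangle: centre, sizes, direction of long side
    P=ray(name,cnt.reshape(-1,2),z,pose)[:,:2].astype(np.float32)
    (c,s,a)=cv2.minAreaRect(P); a=a if s[0]>s[1] else a+90
    return np.round(c,4),np.round(sorted(s),4),round((a+90)%180-90,1)
def blobs(m,amin):
    return [c for c in cv2.findContours(m.astype(np.uint8),cv2.RETR_EXTERNAL,cv2.CHAIN_APPROX_NONE)[0] if cv2.contourArea(c)>amin]
def go(xyz,yaw):  # shift and turn in command units; yaw = world angle (deg) of tool x, taken mod 180 for the nearest
    p,R=tool(); now=np.degrees(np.arctan2(R[1,0],R[0,0])); yaw=now+(yaw-now+90)%180-90
    T=Ro.from_euler('z',yaw,degrees=True)*Ro.from_euler('x',180,degrees=True)
    print('at',p.round(4),'yaw',round(now,1),'->',round(yaw,1),'dp',(R.T@(np.array(xyz)-p)/.25).round(3),'turn',(np.degrees((Ro.from_matrix(R).inv()*T).as_rotvec())/30).round(3), 'q6',get_obs()['q'][5].round(2))
E
python3 - <<'E'
from h import *
im=cv2.imread('pics/top0.png')
hsv=cv2.cvtColor(im,cv2.COLOR_BGR2HSV); roi=np.zeros(im.shape[:2],bool); roi[105:290,190:460]=1
H,S,V=cv2.split(hsv)
for n,m,z,a in [('blue',(H>100)&(H<125)&(S>120),.012,15),('yel',(H>10)&(H<45)&(S>25)&(V>90),.008,40),('dark',(V<75),.015,20)]:
    for c in blobs(m&roi,a):
        print(n,cv2.boundingRect(c),*rect('top',c,z))
for n,uv,z in [('loupe',(389.5,125),.044),('roll',(392.5,232),.02),('groove',(240,153),.012),('well',(239,181),.012),('peg',(238.5,210.5),.012),('pocket',(237,241),.012)]: print(n,ray('top',uv,z).round(3))
print(ray('top',[(201,137),(281,136),(281,260),(194,260)],.024).round(3))
cv2.imwrite('pics/c0.png',cv2.resize(im[105:270,190:430],None,fx=3.3,fy=3.3,interpolation=cv2.INTER_CUBIC))
E
```

```text
yel (328, 228, 14, 14) [0.427  0.0125] [0.0302 0.0303] -27.8
yel (193, 135, 89, 126) [0.5238 0.2404] [0.2065 0.3052] -0.5
dark (380, 117, 19, 18) [ 0.6881 -0.1272] [0.0436 0.0437] 88.2
dark (453, 105, 7, 43) [ 0.6828 -0.2876] [0.0144 0.107 ] -4.8
dark (240, 105, 8, 19) [0.7293 0.2308] [0.0074 0.0495] -12.3
dark (212, 105, 30, 19) [0.7368 0.275 ] [0.0502 0.0645] 76.0
loupe [[ 0.678 -0.124  0.044]]
roll [[ 0.429 -0.121  0.02 ]]
groove [[0.629 0.238 0.012]]
well [[0.559 0.239 0.012]]
peg [[0.487 0.238 0.012]]
pocket [[0.415 0.24  0.012]]
[[0.669 0.332 0.024]
 [0.666 0.136 0.024]
 [0.369 0.135 0.024]
 [0.373 0.336 0.024]]
```

View pics/c0.png

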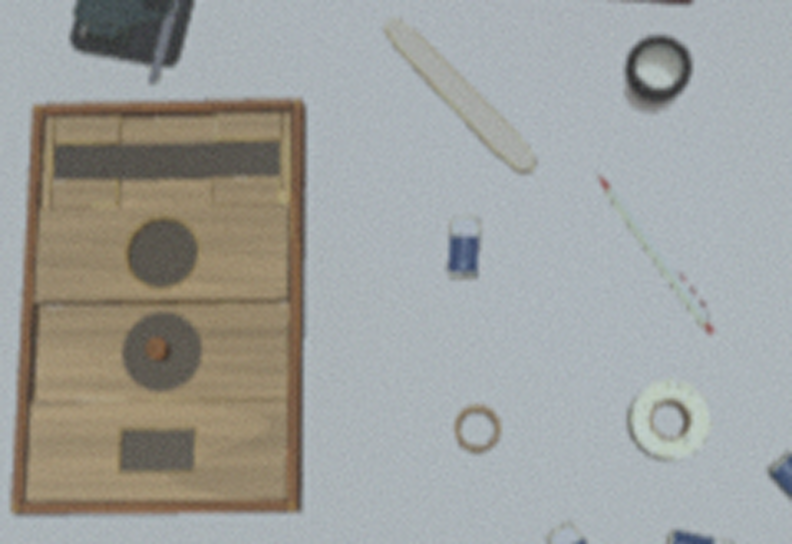

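The crop shows the folder lying diagonally, (393,27)–(530,165) in crop px, the eraser upright at (464,246), the peg at (157,350), and the caddy square to the world axes. I'll move over the middle for a wrist view.

Emit:
arm_command(
  dp=[
    [0.77,-0.66,-0.04],
    [0.77,-0.66,-0.04],
    [0.77,-0.66,-0.04],
    [0.77,-0.66,-0.04],
    [0.77,-0.66,-0.04],
  ],
  turn=[
    [0,0,0],
    [0,0,0],
    [0,0,0],
    [0,0,0],
    [0,0,0],
  ],
  jaw=[1,1,1,1,1],
)

```text
time_s: 0.72
eef_pos: [0.2794, -0.3548, 0.2412]
eef_rot: [-0.0, 0.994, 0.113, 0.0]
wrist_force: [-1.1, -1.0, 0.3]
opening: 1.004
grasp_force: 0.0
```

Emit:
arm_command(
  dp=[
    [0.77,-0.66,-0.04],
    [0.77,-0.66,-0.04],
    [0.77,-0.66,-0.04],
    [0.77,-0.66,-0.04],
    [0.77,-0.66,-0.04],
  ],
  turn=[
    [0,0,0],
    [0,0,0],
    [0,0,0],
    [0,0,0],
    [0,0,0],
  ],
  jaw=[1,1,1,1,1],
)

```text
time_s: 1.35
eef_pos: [0.4309, -0.1522, 0.2513]
eef_rot: [-0.0, 0.994, 0.113, 0.0]
wrist_force: [-0.1, -0.5, 0.5]
opening: 1.0
grasp_force: 0.0
```

Emit:
arm_command(
  dp=[
    [0.77,-0.66,-0.04],
    [0.77,-0.66,-0.04],
    [0.77,-0.66,-0.04],
    [0.77,-0.66,-0.04],
    [0.77,-0.66,-0.04],
  ],
  turn=[
    [0,0,0.42],
    [0,0,0.42],
    [0,0,0.42],
    [0,0,0.42],
    [0,0,0.42],
  ],
  jaw=[1,1,1,1,1],
)

```text
time_s: 1.98
eef_pos: [0.5825, 0.0493, 0.2606]
eef_rot: [-0.0, 1.0, 0.001, -0.0]
wrist_force: [-0.7, 1.4, 0.3]
opening: 0.999
grasp_force: 0.0
```

Run:
```python
from h import *
import pickle
P=tool(); im=camera('wrist'); cv2.imwrite('pics/w0.png',im); pickle.dump(P,open('w0.pkl','wb'))
print(P[0],get_obs()['time_s']); go([.5,.0,.2],0)
```

```text
[0.58252246 0.04930574 0.26058055] 2.025
at [0.5823 0.0492 0.2605] yaw 0.1 -> 0.0 dp [-0.33   0.196  0.242] turn [-0.     0.001  0.004] q6 1.45
```

View pics/w0.png

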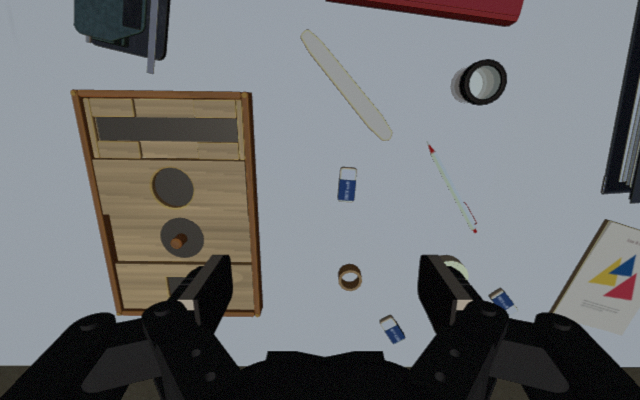

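The wrist view shows the folder (301,31)–(390,138), loupe ring (483,82), eraser (347,184), core (349,278), groove (167,129), well (172,187), felt disc (182,237), and the roll half hidden behind a finger at (453,272).

Run:
```python
from h import *
import pickle
P=pickle.load(open('w0.pkl','rb')); im=cv2.imread('pics/w0.png')
H,S,V=[c.astype(int) for c in cv2.split(cv2.cvtColor(im,cv2.COLOR_BGR2HSV))]
B,G,R=[c.astype(int) for c in cv2.split(cv2.GaussianBlur(im,(3,3),0))]
def roi(x0,y0,x1,y1):
    m=np.zeros(H.shape,bool); m[y0:y1,x0:x1]=1; return m
bg=im[210,400].astype(int); print('bg',bg, 'folder',im[80,345],'eraserwhite',im[174,349],'blue',im[188,346],'felt',im[129,170],im[187,172],im[237,190],'wood',im[170,210])
D=np.abs(np.stack([B,G,R],2)-bg).sum(2)
ov=im.copy()
def show(n,m,z,a=60):
    for c in blobs(m,a):
        print(n,cv2.contourArea(c),*rect('wrist',c,z,P), 'circ',np.round(cv2.minEnclosingCircle(ray('wrist',c.reshape(-1,2),z,P)[:,:2].astype(np.float32)),4) if 0 else '')
        cv2.drawContours(ov,[c],-1,(0,0,255),1)
show('folder',(B-R<8)&roi(290,20,400,150)&(V>100),.006)
show('eraser',(D>40)&roi(325,155,370,215),.012)
show('eraserblue',(B-R>60)&roi(325,155,370,215),.012,30)
show('ring',(V<70)&roi(452,52,515,112),.040)
dark=(V<90)&(S<70)
show('groove',dark&roi(90,110,242,150),.012)
show('well',dark&roi(145,160,200,215),.012)
show('disc',dark&roi(155,212,210,262),.012)
cv2.imwrite('pics/w0o.png',cv2.resize(ov[15:275,70:520],None,fx=1.75,fy=1.75))
```

```text
bg [165 157 149] folder [148 147 146] eraserwhite [168 154 146] blue [113  78  62] felt [55 59 63] [53 57 61] [53 58 60] wood [ 85 109 123]
folder 2424.0 [0.6746 0.0204] [0.0235 0.1599] 41.6 circ 
eraser 454.0 [0.5597 0.0198] [0.0242 0.0456] 0.2 circ 
eraserblue 43.0 [0.5526 0.025 ] [0.0056 0.0213] -4.5 circ 
ring 1625.0 [ 0.6791 -0.1215] [0.0452 0.0509] -71.3 circ 
groove 3089.5 [0.6269 0.2383] [0.0279 0.1688] 89.5 circ 
well 1059.5 [0.5548 0.24  ] [0.0467 0.0488] -6.7 circ 
disc 1283.5 [0.4845 0.2382] [0.0564 0.0568] -89.8 circ
```

View pics/w0o.png

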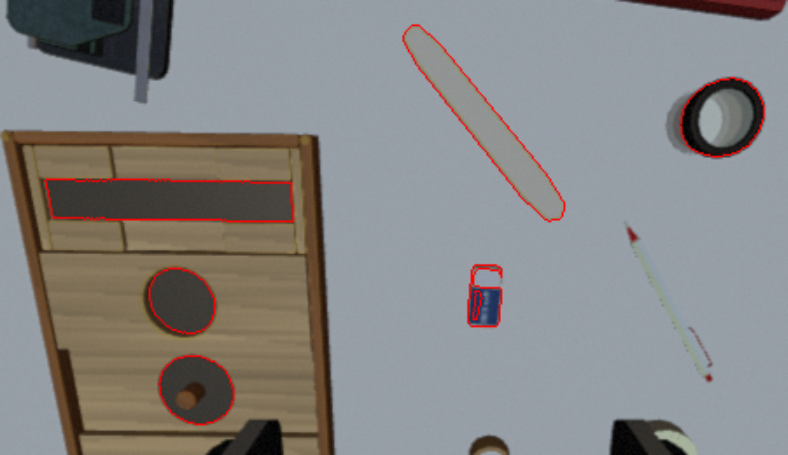

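Sizes match the specification (folder 160×23.5, groove 169×28, disc spacing 71 mm). I'll take the folder first: target (0.6746, 0.0204), yaw 41.6°.

Emit:
arm_command(
  dp=[
    [0.369,0.115,0.3],
    [0.369,0.115,0.6],
    [0.369,0.115,0.6],
    [0.369,0.115,0.6],
    [0.369,0.115,0.6],
  ],
  turn=[
    [0,0,-0.7],
    [0,0,-0.7],
    [0,0,-0.7],
    [0,0,-0.7],
    [0,0,-0.7],
  ],
  jaw=[0.55,0.55,0.55,0.55,0.55],
)

```text
time_s: 2.65
eef_pos: [0.6735, 0.0179, 0.1127]
eef_rot: [0.0, 0.983, 0.182, 0.0]
wrist_force: [-0.3, -0.1, 0.6]
opening: 0.554
grasp_force: 0.0
```

Emit:
arm_command(
  dp=[
    [0,0,0.2],
    [0,0,0.2],
    [0,0,0.2],
    [0,0,0.2],
    [0,0,0.2],
  ],
  turn=[
    [0,0,-0.68],
    [0,0,-0.68],
    [0,0,-0.68],
    [0,0,-0.68],
    [0,0,-0.68],
  ],
  jaw=[0.55,0.55,0.55,0.55,0.55],
)

```text
time_s: 3.28
eef_pos: [0.6744, 0.0195, 0.0634]
eef_rot: [0.001, 0.936, 0.353, 0.001]
wrist_force: [0.2, -0.2, -0.0]
opening: 0.551
grasp_force: 0.0
```

Run:
```python
from h import *
P=tool(); im=camera('wrist')
B,G,R=[c.astype(int) for c in cv2.split(cv2.GaussianBlur(im,(3,3),0))]
m=(B-R<8)&(R>110)
for c in blobs(m,400): print(cv2.contourArea(c),cv2.boundingRect(c),*rect('wrist',c,.006,P))
cv2.imwrite('pics/w1.png',im); go([.6746,.0204,.002],41.6)
```

```text
674.0 (0, 202, 76, 120) [0.5145 0.147 ] [0.006  0.1195] 0.6
5901.5 (0, 143, 74, 162) [0.533  0.1567] [0.0458 0.121 ] 25.2
6671.0 (307, 90, 33, 229) [0.6748 0.0199] [0.0222 0.1596] 41.6
48951.5 (389, 0, 251, 321) [ 0.8165 -0.0754] [0.128  0.2356] 83.6
10301.0 (0, 0, 145, 191) [0.6235 0.1938] [0.0807 0.0882] 89.6
at [0.674  0.0196 0.0628] yaw 41.4 -> 41.6 dp [ 0.003 -0.001  0.243] turn [ 0.003 -0.003 -0.008] q6 0.7
```

View pics/w1.png

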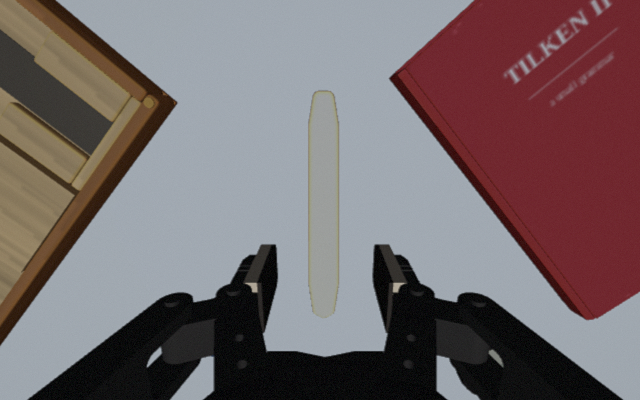

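The folder is centred between the fingers (310–340 px, rows 90–318). Descend and grip.

Emit:
arm_command(
  dp=[
    [0.003,-0.001,0.15],
    [0.003,-0.001,0.24],
    [0.003,-0.001,0.24],
    [0.003,-0.001,0.24],
    [0.003,-0.001,0.24],
  ],
  turn=[
    [0,0,0],
    [0,0,0],
    [0,0,0],
    [0,0,0],
    [0,0,0],
  ],
  jaw=[0.55,0.55,0.55,0,0],
)

```text
time_s: 3.95
eef_pos: [0.6743, 0.0203, 0.0023]
eef_rot: [0.0, 0.935, 0.354, 0.0]
wrist_force: [0.7, 0.6, -0.8]
opening: 0.213
grasp_force: 58.6
```

Emit:
arm_command(
  dp=[
    [0,0,0],
    [0,0,0],
    [0,0,-0.2],
    [0,0,-0.36],
    [0,0,-0.36],
  ],
  turn=[
    [0,0,0],
    [0,0,0],
    [0,0,0],
    [0,0,0],
    [0,0,0],
  ],
  jaw=[0,0,0,0,0],
)

```text
time_s: 4.58
eef_pos: [0.6767, 0.0201, 0.0959]
eef_rot: [0.002, 0.935, 0.354, 0.003]
wrist_force: [-0.2, 0.6, -0.4]
opening: 0.217
grasp_force: 58.9
```

Run:
```python
from h import *
go([.6269,.2383,.07],89.5); go([.6269,.2383,.015],89.5)
```

```text
at [0.6767 0.0201 0.0959] yaw 41.5 -> 89.5 dp [ 0.428 -0.787  0.101] turn [ 0.015 -0.004 -1.602] q6 0.7
at [0.6767 0.0201 0.0959] yaw 41.5 -> 89.5 dp [ 0.427 -0.788  0.321] turn [ 0.015 -0.004 -1.602] q6 0.7
```

Emit:
arm_command(
  dp=[
    [0.427,-0.787,0.05],
    [0.427,-0.787,0.05],
    [0.427,-0.787,0.05],
    [0.427,-0.787,0.05],
    [0.427,-0.787,0.05],
  ],
  turn=[
    [0,0,-0.8],
    [0,0,-0.8],
    [0,0,-0.8],
    [0,0,-0.8],
    [0,0,-0.8],
  ],
  jaw=[0,0,0,0,0],
)

```text
time_s: 5.2
eef_pos: [0.6211, 0.2415, 0.0769]
eef_rot: [-0.001, 0.84, 0.542, -0.001]
wrist_force: [0.3, 0.2, -0.7]
opening: 0.211
grasp_force: 58.9
```

Emit:
arm_command(
  dp=[
    [0,0,0],
    [0,0,0],
    [0,0,0],
    [0,0,0],
    [0,0,0],
  ],
  turn=[
    [0,0,-0.8],
    [0,0,-0.8],
    [0,0,-0.8],
    [0,0,-0.8],
    [0,0,-0.8],
  ],
  jaw=[0,0,0,0,0],
)

```text
time_s: 5.82
eef_pos: [0.6234, 0.2378, 0.0783]
eef_rot: [-0.0, 0.711, 0.703, -0.0]
wrist_force: [-0.2, 0.2, -0.0]
opening: 0.214
grasp_force: 58.9
```

Run:
```python
from h import *
P=tool(); im=camera('wrist'); cv2.imwrite('pics/w2.png',im)
go([.6269,.2383,.0145],89.5); print(proj([.6269,.2383,.012],P), proj(P[0]+[0,0,.004],P))
```

```text
at [0.6234 0.238  0.0784] yaw 89.4 -> 89.5 dp [0.001 0.014 0.256] turn [-0.001  0.    -0.004] q6 0.2
[330.76985228 211.71939698] [326.07322925 259.56206671]
```

View pics/w2.png

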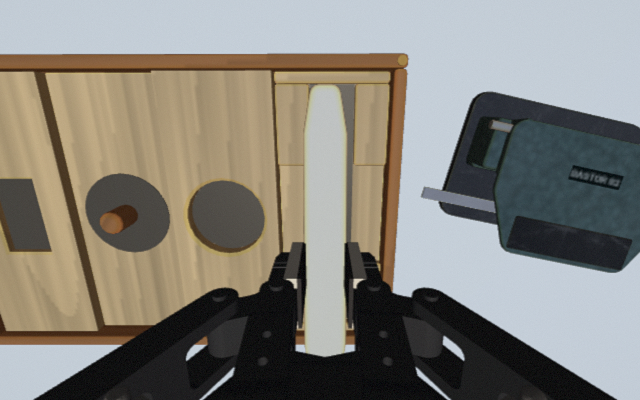

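The held folder spans x 305–347 px over the groove, whose right wall is at about 355 px. Checking the insert positions in this close view.

Run:
```python
from h import *
P=tool(); im=cv2.imread('pics/w2.png')
H,S,V=[c.astype(int) for c in cv2.split(cv2.cvtColor(im,cv2.COLOR_BGR2HSV))]
dark=(V<95)&(S<70)
def r(n,x0,y0,x1,y1,z):
    m=np.zeros(H.shape,bool); m[y0:y1,x0:x1]=1
    for c in blobs(dark&m,200): print(n,cv2.boundingRect(c),*rect('wrist',c,z,P))
r('well',180,170,272,262,.012); r('disc',80,165,178,262,.012); r('pocket',0,170,60,262,.012); r('groove',335,80,370,240,.012)
print(ray('wrist',[(305,150),(347,150)],P[0][2]+.004,P).round(4))
```

```text
well (192, 181, 72, 67) [0.5549 0.2367] [0.0487 0.0494] -0.6
disc (86, 174, 84, 78) [0.4852 0.2383] [0.0569 0.0569] -63.9
pocket (0, 179, 51, 70) [0.4118 0.2384] [0.0256 0.0509] 89.5
[[0.6147 0.2908 0.0824]
 [0.633  0.2906 0.0824]]
```

Emit:
arm_command(
  dp=[
    [0.001,0.014,0],
    [0.001,0.014,0.1],
    [0.001,0.014,0.18],
    [0.001,0.014,0.22],
    [0.001,0.014,0.25],
  ],
  turn=[
    [0,0,0],
    [0,0,0],
    [0,0,0],
    [0,0,0],
    [0,0,0],
  ],
  jaw=[0,0,0,0,0],
)

```text
time_s: 6.5
eef_pos: [0.6268, 0.2388, 0.0156]
eef_rot: [-0.0, 0.71, 0.704, -0.0]
wrist_force: [0.4, -0.7, 0.5]
opening: 0.212
grasp_force: 58.9
```

Emit:
arm_command(
  dp=[
    [0,0,0],
    [0,0,0],
    [0,0,0],
    [0,0,-0.2],
    [0,0,-0.32],
  ],
  turn=[
    [0,0,0],
    [0,0,0],
    [0,0,0],
    [0,0,0],
    [0,0,0],
  ],
  jaw=[0,0.36,0.36,0.36,0.4],
)

```text
time_s: 7.12
eef_pos: [0.6281, 0.239, 0.099]
eef_rot: [0.001, 0.71, 0.704, 0.001]
wrist_force: [1.4, -0.2, 0.9]
opening: 0.397
grasp_force: 0.0
```

Run:
```python
from h import *
P=tool(); im=camera('wrist'); cv2.imwrite('pics/w3.png',im)
B,G,R=[c.astype(int) for c in cv2.split(cv2.GaussianBlur(im,(3,3),0))]
m=(R>125)&(R-B<25)&(B-R<20); m[:,:250]=0; m[:,390:]=0
for c in blobs(m,300): print(cv2.contourArea(c),cv2.boundingRect(c),*rect('wrist',c,.018,P))
go([.5597,.0198,.08],0);
```

```text
2308.0 (275, 325, 100, 32) [0.6266 0.1191] [0.0316 0.0836] -0.6
442.0 (382, 120, 8, 136) [0.672  0.2495] [0.0054 0.1019] -87.2
4402.0 (311, 95, 25, 205) [0.6258 0.2385] [0.0189 0.1572] -90.0
8340.0 (250, 0, 140, 61) [0.6252 0.3559] [0.0343 0.0904] -0.5
at [0.6304 0.2396 0.1036] yaw 89.5 -> 0.0 dp [-0.882 -0.275  0.09 ] turn [ 0.011 -0.016  2.982] q6 0.2
```

View pics/w3.png

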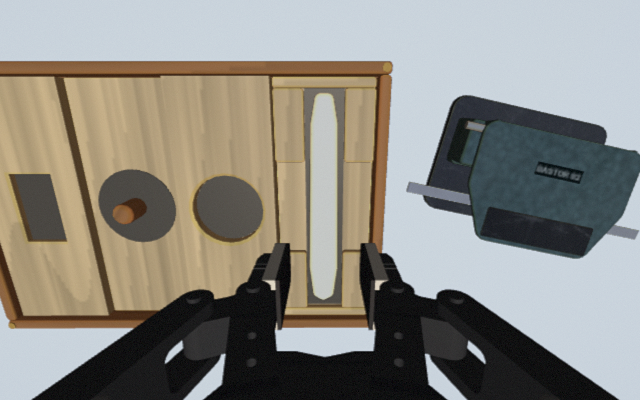

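The folder lies in the groove (311–336 px, centre 0.626, 0.2385, aligned). Next is the eraser.

Emit:
arm_command(
  dp=[
    [-0.2,-0.07,0],
    [-0.45,-0.14,0.05],
    [-0.7,-0.2,0.09],
    [-0.882,-0.275,0.09],
    [-0.882,-0.275,0.09],
  ],
  turn=[
    [0,0,0],
    [0,0,0.3],
    [0,0,0.6],
    [0,0,1],
    [0,0,1],
  ],
  jaw=[0.45,0.5,0.5,0.5,0.5],
)

```text
time_s: 7.8
eef_pos: [0.5551, 0.0157, 0.0739]
eef_rot: [0.0, 0.87, 0.493, -0.0]
wrist_force: [-0.5, 1.1, 0.3]
opening: 0.501
grasp_force: 0.0
```

Emit:
arm_command(
  dp=[
    [0,0,0],
    [0,0,0],
    [0,0,0],
  ],
  turn=[
    [0,0,1],
    [0,0,1],
    [0,0,1],
  ],
  jaw=[0.5,0.5,0.5],
)

```text
time_s: 8.18
eef_pos: [0.5567, 0.0197, 0.0743]
eef_rot: [0.0, 0.968, 0.252, 0.001]
wrist_force: [-0.9, -0.4, -0.2]
opening: 0.501
grasp_force: 0.0
```

Emit:
arm_command(
  dp=[
    [0,0,0],
    [0,0,0],
    [0,0,0],
    [0,0,0.1],
  ],
  turn=[
    [0,0,0.98],
    [0,0,0.98],
    [0,0,0.98],
    [0,0,0.98],
  ],
  jaw=[0.5,0.5,0.5,0.5],
)

```text
time_s: 8.68
eef_pos: [0.5589, 0.0195, 0.051]
eef_rot: [0.0, 1.0, 0.001, 0.003]
wrist_force: [0.1, -0.2, -0.1]
opening: 0.498
grasp_force: 0.0
```

Run:
```python
from h import *
P=tool(); im=camera('wrist'); cv2.imwrite('pics/w4.png',im)
B,G,R=[c.astype(int) for c in cv2.split(cv2.GaussianBlur(im,(3,3),0))]
x,y=proj([.5597,.0198,.012],P).astype(int); print(x,y)
bg=np.array([np.median(q[100:y+80,260:390]) for q in (B,G,R)])
D=np.abs(np.stack([B,G,R],2)-bg).sum(2); m=(D>35); w=np.zeros_like(m); w[y-80:y+90,x-45:x+45]=1
for c in blobs(m&w,150): print(cv2.contourArea(c),cv2.boundingRect(c),*rect('wrist',c,.012,P))
go([.5597,.0198,.006],0)
```

```text
321 227
318.0 (276, 243, 8, 68) [0.5252 0.0467] [0.0045 0.0486] -2.3
2442.5 (303, 190, 40, 73) [0.5598 0.0189] [0.0228 0.0466] -4.1
at [0.5554 0.02   0.0465] yaw 0.1 -> 0.0 dp [0.017 0.001 0.162] turn [-0.001  0.002  0.004] q6 1.39
```

View pics/w4.png

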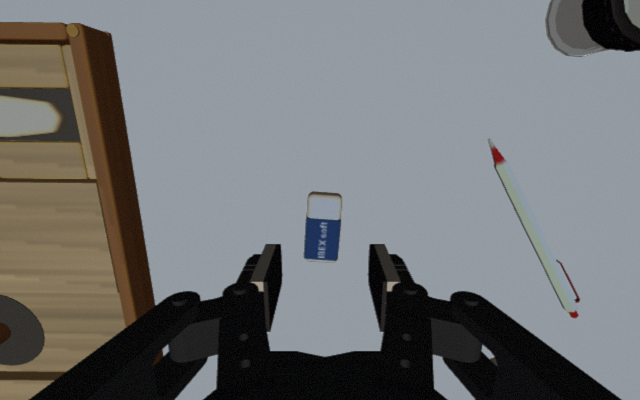

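The eraser is at (322,227) px, leaning −4°. Turn to match and grip.

Emit:
arm_command(
  dp=[
    [0.017,0.003,0.05],
    [0.017,0.003,0.12],
    [0.017,0.003,0.162],
    [0.017,0.003,0.162],
    [0.017,0.003,0.162],
  ],
  turn=[
    [0,0,0.13],
    [0,0,0.13],
    [0,0,0.13],
    [0,0,0.13],
    [0,0,0.13],
  ],
  jaw=[0.5,0.5,0.5,0.5,0],
)

```text
time_s: 9.35
eef_pos: [0.5606, 0.0182, 0.0086]
eef_rot: [0.0, 0.999, -0.033, 0.0]
wrist_force: [-0.5, 1.1, -0.2]
opening: 0.299
grasp_force: 0.3
```

Emit:
arm_command(
  dp=[
    [0,0,0],
    [0,0,0],
    [0,0,0],
    [0,0,-0.2],
    [0,0,-0.28],
  ],
  turn=[
    [0,0,0],
    [0,0,0],
    [0,0,0],
    [0,0,0],
    [0,0,0],
  ],
  jaw=[0,0,0,0,0],
)

```text
time_s: 9.98
eef_pos: [0.5616, 0.018, 0.0805]
eef_rot: [0.0, 0.999, -0.034, 0.001]
wrist_force: [-0.4, 0.9, 0.1]
opening: 0.209
grasp_force: 58.6
```

Run:
```python
from h import *
go([.4138,.2384,.08],89.6)
```

```text
at [0.5616 0.018  0.0805] yaw -3.8 -> -90.4 dp [-0.649 -0.84  -0.   ] turn [-0.004 -0.005  2.885] q6 1.46
```

Emit:
arm_command(
  dp=[
    [-0.649,-0.84,0],
    [-0.649,-0.84,0],
    [-0.649,-0.84,0],
    [-0.649,-0.84,0],
    [-0.649,-0.84,0],
  ],
  turn=[
    [0,0,-1],
    [0,0,-1],
    [0,0,-1],
    [0,0,-1],
    [0,0,-1],
  ],
  jaw=[0,0,0,0,0],
)

```text
time_s: 10.6
eef_pos: [0.4098, 0.2408, 0.0779]
eef_rot: [-0.0, 0.974, 0.228, -0.001]
wrist_force: [1.2, -0.3, 0.3]
opening: 0.206
grasp_force: 58.7
```

Emit:
arm_command(
  dp=[
    [0,0,0],
    [0,0,0],
    [0,0,0],
  ],
  turn=[
    [0,0,-1],
    [0,0,-1],
    [0,0,-1],
  ],
  jaw=[0,0,0],
)

```text
time_s: 10.98
eef_pos: [0.4131, 0.2381, 0.0782]
eef_rot: [0.0, 0.881, 0.473, 0.0]
wrist_force: [0.1, 0.1, 0.8]
opening: 0.207
grasp_force: 58.7
```

Emit:
arm_command(
  dp=[
    [0,0,0],
    [0,0,0],
    [0,0,0],
    [0,0,0],
    [0,0,0],
  ],
  turn=[
    [0,0,-1],
    [0,0,-1],
    [0,0,-1],
    [0,0,-1],
    [0,0,-1],
  ],
  jaw=[0,0,0,0,0],
)

```text
time_s: 11.6
eef_pos: [0.4129, 0.2382, 0.0782]
eef_rot: [0.0, 0.732, 0.682, -0.0]
wrist_force: [-0.0, -0.2, -0.3]
opening: 0.208
grasp_force: 58.7
```

Run:
```python
from h import *
P=tool(); im=camera('wrist'); cv2.imwrite('pics/w5.png',im)
H,S,V=[c.astype(int) for c in cv2.split(cv2.cvtColor(im,cv2.COLOR_BGR2HSV))]
for c in blobs((V<105)&(S<70)&(np.arange(400)[:,None]<262),300): print(cv2.contourArea(c),cv2.boundingRect(c),*rect('wrist',c,.012,P))
go([.4138,.2384,.0195],89.6)
```

```text
354.5 (275, 242, 33, 20) [0.3858 0.2102] [0.0151 0.0235] -4.0
2239.0 (304, 175, 71, 87) [0.4181 0.2302] [0.0379 0.0744] -75.3
3590.0 (503, 165, 70, 70) [0.5587 0.2368] [0.0464 0.0487] -84.8
5082.5 (388, 165, 84, 79) [0.485  0.2384] [0.0564 0.0574] -4.0
727.5 (608, 140, 32, 106) [0.6163 0.2366] [0.0065 0.0744] 89.5
24983.5 (0, 0, 132, 262) [0.227  0.2975] [0.0958 0.1671] 86.0
at [0.4128 0.2384 0.0783] yaw 86.0 -> 89.6 dp [0.    0.004 0.235] turn [ 0.    0.   -0.12] q6 0.34
```

View pics/w5.png

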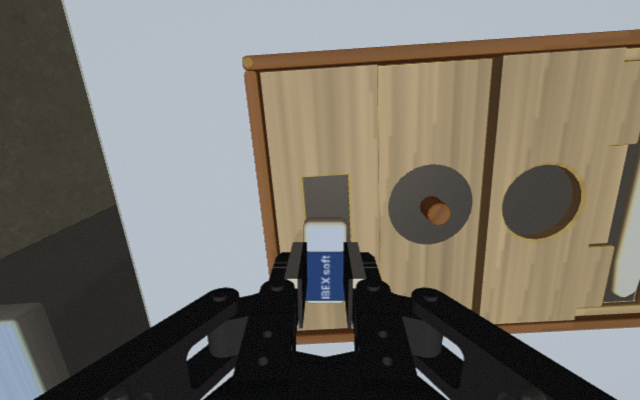

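The eraser (rows 221–303, x 304–347) hangs above the pocket, whose visible far edge is at row 177, x 304–349.

Run:
```python
from h import *
P=tool(); t=P[0][2]-.008+.012
print(ray('wrist',[(326,221),(326,303)],t,P).round(4)); print(ray('wrist',[(304,178),(349,176)],.018,P).round(4),ray('wrist',[(306,200),(351,198)],.018,P).round(4))
```

```text
[[0.4142 0.2581 0.0823]
 [0.4112 0.2141 0.0823]]
[[0.4005 0.2651 0.018 ]
 [0.4299 0.2644 0.018 ]] [[0.4005 0.2501 0.018 ]
 [0.4305 0.2494 0.018 ]]
```

Emit:
arm_command(
  dp=[
    [0.009,0.008,0],
    [0.009,0.008,0.1],
    [0.009,0.008,0.18],
    [0.009,0.008,0.232],
    [0.009,0.008,0.232],
  ],
  turn=[
    [0,0,-0.12],
    [0,0,-0.12],
    [0,0,-0.12],
    [0,0,-0.12],
    [0,0,-0.12],
  ],
  jaw=[0,0,0,0,0],
)

```text
time_s: 12.28
eef_pos: [0.4144, 0.2406, 0.0197]
eef_rot: [-0.0, 0.709, 0.705, -0.001]
wrist_force: [-0.1, -0.3, -0.4]
opening: 0.207
grasp_force: 85.5
```

Emit:
arm_command(
  dp=[
    [0,0,0],
    [0,0,0],
    [0,0,0],
    [0,0,-0.2],
    [0,0,-0.32],
  ],
  turn=[
    [0,0,0],
    [0,0,0],
    [0,0,0],
    [0,0,0],
    [0,0,0],
  ],
  jaw=[0,0.4,0.4,0.5,0.5],
)

```text
time_s: 12.9
eef_pos: [0.4154, 0.2409, 0.1022]
eef_rot: [0.0, 0.709, 0.706, 0.001]
wrist_force: [1.0, 0.8, 0.2]
opening: 0.498
grasp_force: 0.0
```

Run:
```python
from h import *
P=tool(); im=camera('wrist'); 
go([.6791,-.1215,.08],0);go([.4285,-.1195,.08],0);
cv2.imwrite('pics/w6.png',im[150:330,200:440].repeat(2,0).repeat(2,1))
```

```text
at [0.4176 0.2417 0.1058] yaw 89.8 -> 0.0 dp [-1.449  1.051  0.108] turn [ 0.008 -0.014  2.992] q6 0.28
at [0.4176 0.2417 0.1058] yaw 89.8 -> 0.0 dp [-1.445  0.049  0.101] turn [ 0.008 -0.014  2.992] q6 0.28
```

View pics/w6.png

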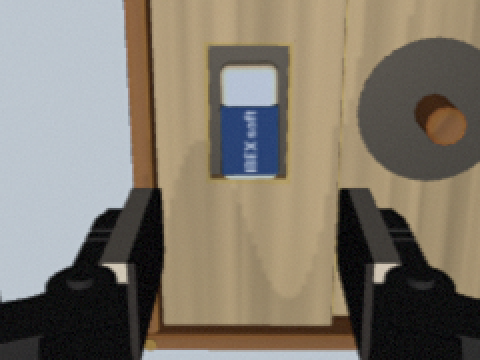

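Emit:
arm_command(
  dp=[
    [-0.2,0.03,0],
    [-0.45,0.03,0],
    [-0.7,0.03,0],
    [-0.95,0.03,0],
    [-1,0.03,0],
  ],
  turn=[
    [0,0,0.2],
    [0,0,0.5],
    [0,0,0.8],
    [0,0,1],
    [0,0,1],
  ],
  jaw=[0.5,0.5,0.7,0.85,0.85],
)

```text
time_s: 13.58
eef_pos: [0.4215, -0.0126, 0.1008]
eef_rot: [0.001, 0.869, 0.496, 0.0]
wrist_force: [-0.1, 1.2, -0.6]
opening: 0.849
grasp_force: 0.0
```

Emit:
arm_command(
  dp=[
    [0,0,0],
    [0,0,0],
    [0,0,0],
  ],
  turn=[
    [0,0,1],
    [0,0,1],
    [0,0,1],
  ],
  jaw=[0.85,0.85,0.85],
)

```text
time_s: 13.95
eef_pos: [0.4211, -0.0084, 0.1002]
eef_rot: [-0.0, 0.967, 0.255, 0.0]
wrist_force: [-0.8, -0.1, -0.0]
opening: 0.849
grasp_force: 0.0
```

Emit:
arm_command(
  dp=[
    [0,0,0],
    [0,0,0],
    [0,0,0],
    [0,0,0],
  ],
  turn=[
    [0,0,0.99],
    [0,0,0.99],
    [0,0,0.99],
    [0,0,0.99],
  ],
  jaw=[0.85,0.85,0.85,0.85],
)

```text
time_s: 14.45
eef_pos: [0.4211, -0.0084, 0.1002]
eef_rot: [-0.0, 1.0, 0.002, -0.0]
wrist_force: [-0.5, -0.1, 0.1]
opening: 0.852
grasp_force: 0.0
```

Run:
```python
from h import *
go([.4285,-.1195,.10],0)
```

```text
at [ 0.4211 -0.0084  0.1002] yaw 0.2 -> 0.0 dp [0.028 0.444 0.001] turn [-0.001  0.     0.008] q6 1.26
```

Emit:
arm_command(
  dp=[
    [0.028,0.444,0],
    [0.028,0.444,0.1],
    [0.028,0.444,0.1],
    [0.028,0.444,0.1],
  ],
  turn=[
    [0,0,0],
    [0,0,0],
    [0,0,0],
    [0,0,0],
  ],
  jaw=[0.85,0.85,0.85,0.85],
)

```text
time_s: 14.95
eef_pos: [0.4279, -0.1196, 0.0751]
eef_rot: [-0.0, 1.0, 0.001, -0.0]
wrist_force: [-0.5, -0.5, 0.5]
opening: 0.848
grasp_force: 0.0
```

Run:
```python
from h import *
P=tool(); im=camera('wrist'); cv2.imwrite('pics/w7.png',im)
print(proj([.4285,-.1195,.02],P),proj([.4285-.0275,-.1195,.02],P),proj([.4285+.0275,-.1195,.02],P),proj([.4285,-.1195+.0275,.02],P),proj([.4285,-.1195-.0275,.02],P))
go([.4285,-.1195,.002],0)
```

```text
[321.87074513 218.54632085] [321.82549096 256.1958101 ] [321.91955164 177.9414405 ] [280.35685449 218.37762048] [363.38907992 218.71503927]
at [ 0.4281 -0.1193  0.0754] yaw 0.2 -> 0.0 dp [0.002 0.001 0.293] turn [-0.001  0.001  0.006] q6 1.03
```

View pics/w7.png

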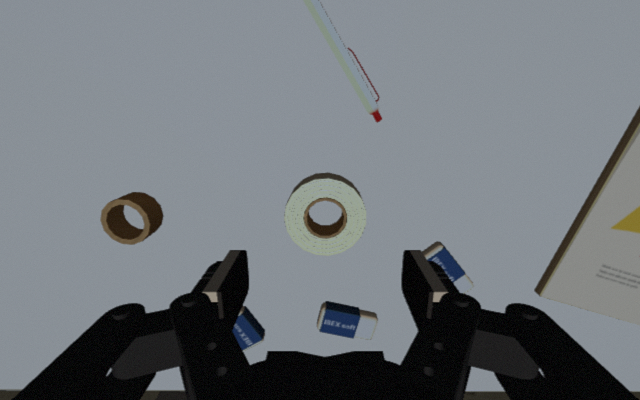

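The roll top is centred at (325.5,216.5) px, a 2–3 mm correction from prediction. The fingers clear the spare erasers. Grip.

Emit:
arm_command(
  dp=[
    [0.008,0.01,0.1],
    [0.008,0.01,0.22],
    [0.008,0.01,0.293],
    [0.008,0.01,0.293],
    [0.008,0.01,0.293],
  ],
  turn=[
    [0,0,0],
    [0,0,0],
    [0,0,0],
    [0,0,0],
    [0,0,0],
  ],
  jaw=[0.85,0.85,0.85,0.85,0.4],
)

```text
time_s: 15.62
eef_pos: [0.4309, -0.1224, 0.0031]
eef_rot: [0.0, 1.0, 0.001, 0.001]
wrist_force: [-4.7, 2.0, 19.9]
opening: 0.653
grasp_force: 50.7
```

Emit:
arm_command(
  dp=[
    [0,0,0],
    [0,0,0],
    [0,0,0],
    [0,0,-0.2],
    [0,0,-0.36],
  ],
  turn=[
    [0,0,0],
    [0,0,0],
    [0,0,0],
    [0,0,0],
    [0,0,0],
  ],
  jaw=[0.3,0.3,0.3,0.3,0.3],
)

```text
time_s: 16.25
eef_pos: [0.4304, -0.1228, 0.0937]
eef_rot: [0.0, 1.0, 0.001, 0.0]
wrist_force: [0.6, -0.2, -0.8]
opening: 0.647
grasp_force: 64.0
```

Run:
```python
from h import *
go([.4848,.2383,.09],0)
```

```text
at [ 0.4304 -0.1228  0.0937] yaw 0.1 -> 0.0 dp [ 0.219 -1.444  0.014] turn [ 0.001 -0.001  0.002] q6 1.03
```

Emit:
arm_command(
  dp=[
    [0.11,-0.73,0],
    [0.11,-0.73,0],
    [0.11,-0.73,0],
    [0.11,-0.73,0],
  ],
  turn=[
    [0,0,0],
    [0,0,0],
    [0,0,0],
    [0,0,0],
  ],
  jaw=[0.3,0.3,0.3,0.3],
)

```text
time_s: 16.75
eef_pos: [0.4576, 0.0635, 0.0927]
eef_rot: [-0.0, 1.0, 0.004, 0.001]
wrist_force: [0.1, -0.3, -1.5]
opening: 0.65
grasp_force: 64.0
```

Emit:
arm_command(
  dp=[
    [0.11,-0.714,0],
    [0.11,-0.714,0],
    [0.11,-0.714,0],
    [0.11,-0.714,0],
    [0.11,-0.714,0],
  ],
  turn=[
    [0,0,0],
    [0,0,0],
    [0,0,0],
    [0,0,0],
    [0,0,0],
  ],
  jaw=[0.3,0.3,0.3,0.3,0.3],
)

```text
time_s: 17.38
eef_pos: [0.4849, 0.2374, 0.092]
eef_rot: [0.0, 1.0, 0.001, -0.0]
wrist_force: [0.4, -0.8, -1.1]
opening: 0.65
grasp_force: 64.1
```

Run:
```python
from h import *
P=tool(); im=camera('wrist'); cv2.imwrite('pics/w8.png',im)
go([.4848,.2383,.0165],0); print(proj([.4848,.2383,.012],P),proj([.4848,.2383,.033],P)); zt=P[0][2]+.017
for e in ([0,0],[.0275,0],[0,.0275],[0,-.0275]): print(proj(np.r_[P[0][:2]+e,zt],P))
```

```text
at [0.4849 0.2369 0.092 ] yaw -0.0 -> 0.0 dp [-0.    -0.006  0.302] turn [ 0.001  0.001 -0.   ] q6 1.81
[320.87747961 207.85566893] [320.51662302 217.50659712]
[320.48278856 275.33168769]
[320.37729325 217.06067201]
[258.65637269 275.21100817]
[382.29063822 275.45233097]
```

View pics/w8.png

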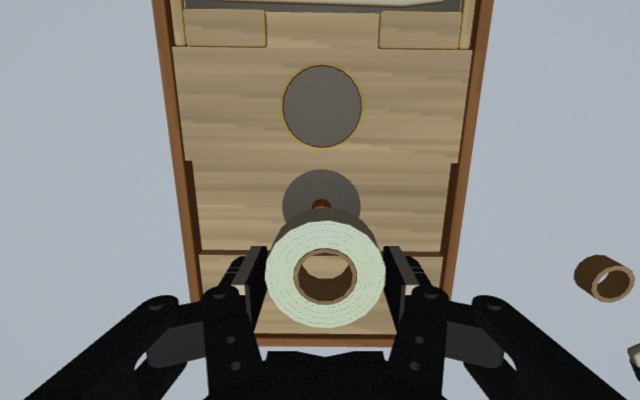

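The roll is held with its hole at (325,276) px. The peg sits behind it at (321,206). The projected TCP x-position differs from an earlier print, so I'll check that.

Run:
```python
from h import *
for i in range(3): print(get_calibration('wrist')['mount'][:,3].round(5), proj(tool()[0]+[0,0,.004],tool()).round(1))
P=tool(); print(proj(P[0]+[0,0,.004],P),P[0],P[1].round(4))
im=cv2.imread('pics/w8.png'); H,S,V=[c.astype(int) for c in cv2.split(cv2.cvtColor(im,cv2.COLOR_BGR2HSV))]
m=(V<90)&(S<70); 
for b in [(270,55,375,160),(270,165,375,212)]:
    w=np.zeros_like(m); w[b[1]:b[3],b[0]:b[2]]=1
    for c in blobs(m&w,300): print(cv2.boundingRect(c),*rect('wrist',c,.012,P))
```

```text
[ 0.07239  0.0019  -0.14235  1.     ] [320.8 261.5]
[ 0.07239  0.0019  -0.14235  1.     ] [320.8 261.5]
[ 0.07239  0.0019  -0.14235  1.     ] [320.8 261.5]
[320.82552403 261.52721744] [0.48486919 0.23687232 0.09196673] [[ 1.e+00 -1.e-04 -4.e-04]
 [-1.e-04 -1.e+00 -6.e-04]
 [-4.e-04  6.e-04 -1.e+00]]
(283, 170, 77, 42) [0.4978 0.2377] [0.0308 0.0562] -89.9
```

The calibration draws about ±2 mm afresh per process. Using the image-relative offset (fingers' centre at 325.5 px, disc at 321.5), I shift +2.3 mm in y and +1.5 mm in x, then lower.

Emit:
arm_command(
  dp=[
    [0.006,-0.009,0],
    [0.006,-0.009,0.12],
    [0.006,-0.009,0.2],
    [0.006,-0.009,0.23],
    [0.006,-0.009,0.23],
  ],
  turn=[
    [0,0,0],
    [0,0,0],
    [0,0,0],
    [0,0,0],
    [0,0,0],
  ],
  jaw=[0.3,0.3,0.3,0.3,0.3],
)

```text
time_s: 18.05
eef_pos: [0.4864, 0.2399, 0.0345]
eef_rot: [0.0, 1.0, -0.0, -0.0]
wrist_force: [-0.3, -0.0, -0.7]
opening: 0.649
grasp_force: 64.1
```

Emit:
arm_command(
  dp=[
    [0,0,0.03],
    [0,0,0.05],
    [0,0,0.07],
    [0,0,0.072],
  ],
  turn=[
    [0,0,0],
    [0,0,0],
    [0,0,0],
    [0,0,0],
  ],
  jaw=[0.3,0.3,0.3,0.3],
)

```text
time_s: 18.55
eef_pos: [0.486, 0.2405, 0.0161]
eef_rot: [0.0, 1.0, 0.0, -0.0]
wrist_force: [0.4, -0.1, -0.6]
opening: 0.647
grasp_force: 64.1
```

Emit:
arm_command(
  dp=[
    [0,0,0],
    [0,0,0],
    [0,0,-0.1],
    [0,0,-0.3],
    [0,0,-0.36],
  ],
  turn=[
    [0,0,0],
    [0,0,0],
    [0,0,0],
    [0,0,0],
    [0,0,0],
  ],
  jaw=[0.85,0.85,0.85,0.85,0.85],
)

```text
time_s: 19.18
eef_pos: [0.4886, 0.2411, 0.11]
eef_rot: [-0.001, 1.0, 0.001, 0.003]
wrist_force: [0.2, 0.6, 0.3]
opening: 0.852
grasp_force: 0.0
```

Run:
```python
from h import *
P=tool(); im=camera('wrist'); cv2.imwrite('pics/w9.png',im)
go([.6791,-.1215,.10],0)
```

```text
at [0.4888 0.2412 0.1106] yaw 0.1 -> 0.0 dp [0.759 1.452 0.045] turn [-0.003 -0.012  0.002] q6 1.81
```

View pics/w9.png

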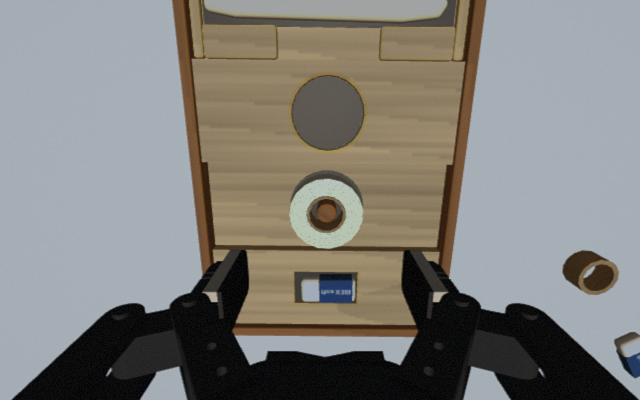

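The roll is round the peg (hole and peg concentric near 326,212) and the eraser is inside its pocket (325,288). Next is the loupe.

Emit:
arm_command(
  dp=[
    [0.38,0.726,0],
    [0.38,0.726,0],
    [0.38,0.726,0],
    [0.38,0.726,0],
  ],
  turn=[
    [0,0,0],
    [0,0,0],
    [0,0,0],
    [0,0,0],
  ],
  jaw=[0.85,0.85,0.85,0.85],
)

```text
time_s: 19.73
eef_pos: [0.5824, 0.0557, 0.1054]
eef_rot: [0.0, 1.0, -0.001, -0.0]
wrist_force: [0.1, -0.2, -0.5]
opening: 0.849
grasp_force: 0.0
```

Emit:
arm_command(
  dp=[
    [0.38,0.726,0],
    [0.38,0.726,0],
    [0.38,0.726,0],
    [0.38,0.726,0],
    [0.38,0.726,0],
  ],
  turn=[
    [0,0,0],
    [0,0,0],
    [0,0,0],
    [0,0,0],
    [0,0,0],
  ],
  jaw=[0.85,0.85,0.85,0.85,0.85],
)

```text
time_s: 20.35
eef_pos: [0.6761, -0.1222, 0.1051]
eef_rot: [-0.001, 1.0, -0.0, -0.001]
wrist_force: [-0.4, 0.0, -0.1]
opening: 0.848
grasp_force: 0.0
```

Run:
```python
from h import *
P=tool(); im=camera('wrist'); cv2.imwrite('pics/w10.png',im)
V=im.max(2).astype(int); m=V<60; w=np.zeros_like(m); x,y=proj([.6791,-.1215,.044],P).astype(int); print(x,y); w[y-60:y+50,x-60:x+60]=1
for c in blobs(m&w,150): print(cv2.boundingRect(c),*rect('wrist',c,.044,P))
go([.6791,-.1215,.018],0)
```

```text
321 212
(291, 175, 67, 67) [ 0.6811 -0.1237] [0.0454 0.0462] -39.7
at [ 0.6757 -0.1209  0.1052] yaw 0.1 -> 0.0 dp [0.014 0.003 0.349] turn [-0.003  0.004  0.002] q6 1.22
```

View pics/w10.png

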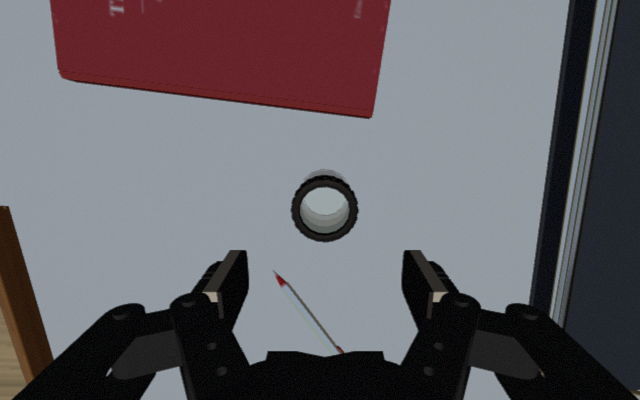

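The loupe ring is centred at (324.5,208) px, laterally aligned. The pen tip at (277,275) is lower than the fingers will reach (z ≥ 18 mm). Grip.

Emit:
arm_command(
  dp=[
    [0.017,0.002,0.1],
    [0.017,0.002,0.25],
    [0.017,0.002,0.345],
    [0.017,0.002,0.345],
    [0.017,0.002,0.345],
  ],
  turn=[
    [0,0,0],
    [0,0,0],
    [0,0,0],
    [0,0,0],
    [0,0,0],
  ],
  jaw=[0.85,0.85,0.85,0.85,0.3],
)

```text
time_s: 21.02
eef_pos: [0.6818, -0.1224, 0.0216]
eef_rot: [0.0, 1.0, 0.001, 0.001]
wrist_force: [0.3, 0.7, 0.6]
opening: 0.654
grasp_force: 0.0
```

Emit:
arm_command(
  dp=[
    [0,0,0],
    [0,0,0],
    [0,0,0],
    [0,0,-0.2],
    [0,0,-0.36],
  ],
  turn=[
    [0,0,0],
    [0,0,0],
    [0,0,0],
    [0,0,0],
    [0,0,0],
  ],
  jaw=[0.2,0.2,0.2,0.2,0.2],
)

```text
time_s: 21.65
eef_pos: [0.6809, -0.1229, 0.1116]
eef_rot: [-0.0, 1.0, 0.0, 0.0]
wrist_force: [1.6, -0.2, -1.6]
opening: 0.541
grasp_force: 62.0
```

Run:
```python
from h import *
go([.556,.2392,.108],0)
```

```text
at [ 0.6809 -0.1229  0.1116] yaw 0.0 -> 0.0 dp [-0.499 -1.449  0.015] turn [-0.    -0.     0.001] q6 1.22
```

Emit:
arm_command(
  dp=[
    [-0.25,-0.725,0],
    [-0.25,-0.725,0],
    [-0.25,-0.725,0],
    [-0.25,-0.725,0],
  ],
  turn=[
    [0,0,0],
    [0,0,0],
    [0,0,0],
    [0,0,0],
  ],
  jaw=[0.2,0.2,0.2,0.2],
)

```text
time_s: 22.15
eef_pos: [0.6163, 0.0625, 0.1102]
eef_rot: [-0.001, 1.0, 0.003, -0.001]
wrist_force: [-0.1, -1.3, -0.9]
opening: 0.541
grasp_force: 62.0
```

Emit:
arm_command(
  dp=[
    [-0.249,-0.724,0],
    [-0.249,-0.724,0],
    [-0.249,-0.724,0],
    [-0.249,-0.724,0],
    [-0.249,-0.724,0],
  ],
  turn=[
    [0,0,0],
    [0,0,0],
    [0,0,0],
    [0,0,0],
    [0,0,0],
  ],
  jaw=[0.2,0.2,0.2,0.2,0.2],
)

```text
time_s: 22.78
eef_pos: [0.5564, 0.2389, 0.1104]
eef_rot: [0.0, 1.0, 0.001, 0.0]
wrist_force: [-0.2, -0.1, -1.0]
opening: 0.542
grasp_force: 62.2
```

Run:
```python
from h import *
P=tool(); im=camera('wrist'); cv2.imwrite('pics/w11.png',im)
go([.556,.2392,.033],0); print(proj([.556,.2392,.022],P),proj([.556+.026,.2392,.022],P))
p=P[0]
print(proj(p+[0,0,.026],P),proj(p+[.023,0,.026],P),proj(p+[-.023,0,.026],P))
```

```text
at [0.5567 0.2381 0.1104] yaw 0.0 -> 0.0 dp [-0.003 -0.004  0.31 ] turn [ 0.001 -0.001  0.   ] q6 1.78
[321.85755246 204.95104548] [321.85952802 171.46736504]
[320.19261829 286.36063928] [320.10851066 235.34077257] [320.26873703 332.53442957]
```

View pics/w11.png

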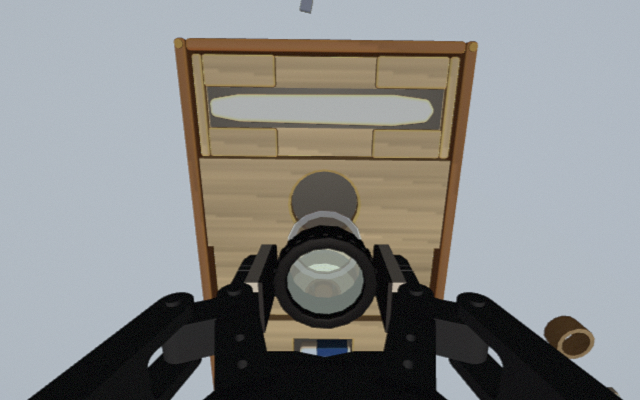

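The well (centre x 325, far edge row 172) is laterally aligned with the loupe (325.5), which sits slightly forward in the grip. Shift −2 mm in x and lower.

Emit:
arm_command(
  dp=[
    [-0.008,0,0],
    [-0.008,0,0.12],
    [-0.008,0,0.22],
    [-0.008,0,0.25],
    [-0.008,0,0.25],
  ],
  turn=[
    [0,0,0],
    [0,0,0],
    [0,0,0],
    [0,0,0],
    [0,0,0],
  ],
  jaw=[0.2,0.2,0.2,0.2,0.2],
)

```text
time_s: 23.45
eef_pos: [0.5541, 0.2385, 0.0477]
eef_rot: [0.0, 1.0, -0.0, -0.0]
wrist_force: [-1.0, -0.3, -0.2]
opening: 0.541
grasp_force: 62.2
```

Emit:
arm_command(
  dp=[
    [0,0,0.03],
    [0,0,0.05],
    [0,0,0.064],
    [0,0,0.064],
  ],
  turn=[
    [0,0,0],
    [0,0,0],
    [0,0,0],
    [0,0,0],
  ],
  jaw=[0.2,0.2,0.2,0.2],
)

```text
time_s: 23.95
eef_pos: [0.5555, 0.2396, 0.0344]
eef_rot: [-0.0, 1.0, 0.001, 0.002]
wrist_force: [-2.5, -1.9, 12.7]
opening: 0.54
grasp_force: 63.4
```

Contact at z = 0.034 matches the grasp height (0.0216 + 0.012), so the loupe is on the well floor. Release.

Emit:
arm_command(
  dp=[
    [0,0,0],
    [0,0,0],
    [0,0,0],
    [0,0,-0.2],
    [0,0,-0.4],
  ],
  turn=[
    [0,0,0],
    [0,0,0],
    [0,0,0],
    [0,0,0],
    [0,0,0],
  ],
  jaw=[0.8,0.8,0.8,0.8,0.8],
)

```text
time_s: 24.58
eef_pos: [0.553, 0.2391, 0.1318]
eef_rot: [0.0, 1.0, 0.0, -0.001]
wrist_force: [0.6, -0.0, -0.1]
opening: 0.799
grasp_force: 0.0
```

Emit:
arm_command(
  dp=[
    [-0.1,0.3,-0.25],
    [-0.2,0.6,-0.5],
    [-0.2,0.6,-0.5],
    [-0.2,0.6,-0.5],
    [-0.2,0.6,-0.5],
  ],
  turn=[
    [0,0,0],
    [0,0,0],
    [0,0,0],
    [0,0,0],
    [0,0,0],
  ],
  jaw=[0.8,0.8,0.8,0.8,0.8],
)

```text
time_s: 25.2
eef_pos: [0.5042, 0.089, 0.257]
eef_rot: [-0.0, 1.0, -0.0, 0.001]
wrist_force: [-0.7, -0.2, -0.4]
opening: 0.798
grasp_force: 0.0
```

Run:
```python
from h import *
im=camera('wrist'); t=camera('scene')[170:320,150:400]; t=cv2.resize(t,(800,480)); cv2.imwrite('pics/f.png',cv2.resize(t,(533,320)))
t=cv2.resize(im[20:380,0:420],(373,320)); cv2.imwrite('pics/f.png',np.hstack([cv2.resize(camera('scene')[170:310,165:350],(423,320)),t])); print(tool()[0],get_obs()['time_s'])
```

```text
[0.50343452 0.09025952 0.25508748] 25.35
```

View pics/f.png

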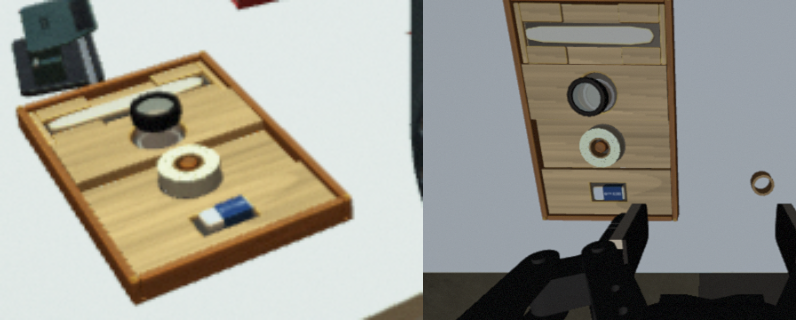

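The final views show the folder in the groove, the loupe upright in the well, the roll flat round the peg, and the eraser inside its pocket with felt visible at both ends. The core was not disturbed.

```bash
python3 -c "
from bench import *
print(hand_in())"
```

```text
the job is handed in; nothing more can be done
None
```

I put the loupe, eraser, tape roll and bone folder into their inserts without moving the pen or empty core, and handed the job in after about 25 s; the final pictures show all four seated, but no verdict came back.

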